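Tip the spent cells off the sorting board, dock the circuit module and bin the heat sink

TASK

Lift the sorting board by its red handle until all three fat yellow battery cells have rolled off into the blue box while the two flat parts stay on the board, and lower the board gently back down without dropping it. Then lay the finned heat sink in the grey bin, and slide the green circuit module lengthwise into the low slot under the dock's red bar, until its end touches the sliding backstop, which keeps its setting: do not shove it along. Leave the other things on the bench as they are.

Things in the scene. Friction and masses are not known exactly. Their poses are not given: they have to be found in the camera images.
- station: fixed sorting station: a plywood board with black rubber top on a steel frame, an open blue box along its far edge. Origin on the table under the board's centre; x points from the handle to the box, z up. Board 250 mm (x) by 280 mm (y), its top 70 mm above the table when down; rims 10 mm high on three sides, and along the far edge the last 25 mm ramp up gently by 4.5 mm.
- board (a joint): tilt of the board about its far edge (beside the blue box), rad: 0 = down and level, grows as the handle is lifted, stop at 0.7. Swings freely, weighs 0.55 kg, falls back when let go. The ramp at the far edge holds the cells until the tilt is clear (roughly 0.2 to 0.35 rad, it differs); tilted much further, the flat parts slide too.
- board_handle (a point): middle of the red round handle bar, 12 mm thick and 110 mm long, parallel to the hinge (station y); on the robot's side of the board, 35 mm outside its near edge and 32 mm above its top surface; free space around it. It moves with the board: 285 mm from the hinge line. Axes those of the board (at tilt 0: those of the station).
- board_hinge (a point): middle of the hinge line, at the board's far edge on its top surface. Turns with the board: x from handle to box, y along the hinge, z out of the top; the board turns about +y. At tilt 0 the inside of the blue box spans x = 16 to 150 mm and y = -139 to 139 mm from here, floor 64 mm below; its far wall is 86 mm high, its sides 76 mm.
- cell0_center (a point): centre of a yellow battery cell with a black end band, 33 mm diameter, 61 mm long, about 140 g; its x axis is the cylinder's axis. Starts lying on the board near the low edge, roughly parallel to the hinge.
- cell1_center (a point): centre of a yellow battery cell with a black end band, 33 mm diameter, 61 mm long, about 140 g; its x axis is the cylinder's axis. Starts lying on the board near the low edge, roughly parallel to the hinge.
- cell2_center (a point): centre of a yellow battery cell with a black end band, 33 mm diameter, 61 mm long, about 140 g; its x axis is the cylinder's axis. Starts lying on the board near the low edge, roughly parallel to the hinge.
- module_center (a point): centre (half-way up) of the green circuit module: a flat plate 120 x 60 x 8 mm (x, y, z), about 130 g, the same either way round; the small components on top are only 3 mm high. Starts lying flat on the board's handle half, long side roughly along station x.
- heatsink_center (a point): centre (half-way up) of the aluminium heat sink, 90 x 60 x 12 mm (x, y, z), fins along its x axis, about 120 g. Starts lying flat on the board's handle half beside the module, long side roughly along station x.
- dock: fixed grey dock with a red bar across it. Origin on the table under the bar's front face, mid-width; x points into the slot, z up. Base 130 mm wide, flat top 12 mm above the table, from x = -90 mm (open apron before the bar) to 140 mm. Bar from x = 0 to 40 mm, its underside 25 mm and its top 45 mm above the table.
- dock_mouth (a point): middle of the slot's mouth, on the base's top under the bar's front face; axes those of the dock. Slot 84 mm wide here, narrowing within 30 mm to 64 mm between guides 13 mm high. With the 120 mm module home, 12 to 32 mm of it sticks out before the bar, little to hold: better release it part-way in and push its rear edge.
- backstop_face (a point): centre of the front face of the steel backstop with a black knob, 62 mm wide, 28 mm high, between the guides behind the bar, 16 mm above the table; axes those of the dock. Set 88 to 108 mm beyond the bar's front face, differently each time. Held only by friction: it stays put below about 7 N along the slot and slides away above, so feel for the contact.
- bin: fixed open grey metal bin, 180 x 170 mm (x, y) outside, walls 45 mm high and 4 mm thick, floor 4 mm. Origin at the centre of its underside, on the table.
- spool: bystander: metal spool of solder, 56 mm diameter, 40 mm high, standing; origin under its centre
- flux: bystander: amber bottle, 44 mm diameter, 100 mm high; origin under its centre
Things that resemble listed ones, but are neither listed nor needed, are in the scene too. Leave any purple look-alike of the part that bears module_center alone.

How it is judged:
By the outcome, as a careful person would: the job done as asked, in the order asked, and still so for the second after the job is handed in, with the robot touching nothing.
It also fails if it takes over 72 s, if anything falls off the work surface, if the arm or the gripper's body presses on something with over 40 N, if the wrist force passes 120 N, or if a joint passes its speed limit or range.

ROBOT

A 6-joint arm with a two-finger parallel gripper is mounted at the origin on the work surface. World frame = base frame: x ahead of the robot, y to its left, z up, the work surface at z = 0. Lengths are in m, angles in rad, forces in N, time in s.
With the tool pointing down it reaches from about 0.25 to 0.775 m from the base axis. Payload 4 kg.
Tool frame: the origin (TCP) lies between the finger pads; the fingertips stand 14 mm ahead of it and the grasp point (between the pads) lies 5 mm behind it; z points along the fingers, y is the line along which they close (so a half turn about z gives the same grasp; the last joint's range is limited). The gripper opens to 94 mm and grips with 3 to 60 N. Pads are 16 mm wide; open, the fingers measure 119 mm over their backs; the gripper's body (75 mm by 177 mm) begins 78 mm behind the grasp point.
Start: joints at [-1.327, 0.087, 1.371, -0, 1.684, -0.103], TCP at [0.187, -0.517, 0.184] pointing down, gripper open.
Joint ranges: [-3.1, 3.1], [-0.76, 2.03], [0.27, 2.55], [-1.08, 4.22], [0.17, 2.65], [-2.57, 2.57]. Speed limits (rad/s): [2.79, 2.79, 3.14, 3.14, 3.14, 3.14].

INTERFACE

Orientations are given as [roll, pitch, yaw] about the fixed x, y, z axes, in that order (R = Rz(yaw) Ry(pitch) Rx(roll)).
In Python, from bench import robot, snapshot gives the robot as it stands.
- The arm moves only by the tool carry_out, never from a script. Its argument "motion" is text: rows parted by semicolons, each of 4 numbers parted by spaces: the shift along the tool's x, y, z each as a share of 0.15 m, from -1 to 1, then the turn about the tool's z as a share of 180 degrees, from -1 to 1. A call has exactly 8 rows; each row is the pose to reach, as a shift and turn from the pose commanded when the call began, along the tool's axes at that moment, turning the shorter way round; what a row does not reach only later rows make up. A row lasts 1/10 s, in which the tool goes at most 50 mm and 8.59 degrees, less where a joint would pass 70% of its speed; a pose out of reach is approached as far as the arm can. A call with a number of a shift or a turn outside -1 to 1 is refused whole. A call with a gripper value outside its range is refused whole. "grip" is the opening, from -1 (shut) to 1 (fully open), set as the call begins (left out, the last holds). The fingers move at their own pace and stop on an object; the grip force is fixed at half the most. Time passes only in rows, so rows that repeat a pose let the fingers close, or fill a call up. It gives the time, the measured TCP pose, the force, the opening and the grip force at its end, in the units of the state.
- robot.get_obs(): the state, without advancing time (a new reading comes with each control period).
- snapshot(name): name is "side" or "top"; returns a dict with "image" (480x640x3 uint8, red, green, blue), "fx", "fy", "cx", "cy" (pixels), "pose" (4x4, takes a point from camera to world coordinates). Camera axes: x right, y up, looking along -z (the intrinsics and any distortion apply to the point x, -y, -z); pixel columns grow to the right and rows downward; lengths in m; the calibration is good to about 2 mm. A picture is of the moment at which its call begins. There is no depth.
- robot.close_job(): hands the job in; it is judged then, once.
The state is a dict: "time": time; "joint_positions": joint angles; "qvel": joint speeds; "joint_torque": joint torques, N m; "tool_pos": TCP position; "ee_rot": TCP orientation; "wrist_force": force on the tool from outside, world axes, zero at the start; "wrist_torque": the same for the moment, N m; "width": finger opening in m; "finger_force": force on a finger pad.
Only numpy, scipy, OpenCV 4.12 (cv2) and the standard library are available. Lean on these libraries where they do the work, as an engineer would, in place of code of your own. Each camera call takes 0.05 s, during which the arm holds its last target. There are 200 camera calls.

## Working session

There is one attempt and no reset: what is moved stays moved. The work goes in short steps, Python scripts to look and compute and a tool call to move; the robot and the scene stay as the last step left them, time stands still between calls to the robot, and variables do not carry over. Pictures are saved under pics/ and viewed, at most 10 in all, crops included, and the job is handed in when it is done.

Besides the shell and the picture viewer there is one more tool, called after "Emit:" as name(argument=value, ...) on one line, values as JSON. carry_out: Moves the arm, as the interface text tells. Shift numbers are shares of 0.15 m and turn numbers shares of 180 degrees, none past 1 either way. Its arguments: {"type":"object","properties":{"motion":{"type":"string"},"grip":{"type":"number"}},"required":["motion"]}

```bash
ls; mkdir -p pics
python3 - <<'E'
from bench import robot, snapshot
import cv2
for n in("top","side"):
    s=snapshot(n); cv2.imwrite(f"pics/{n}0.png",s["image"][:,:,::-1]); print({k:v for k,v in s.items() if k!="image"})
print(robot.get_obs())
E
```

```text
pics
{'fx': 471.80141328963964, 'fy': 471.80141328963964, 'cx': 321.23965221544813, 'cy': 245.49183417675033, 'pose': array([[ 6.31579262e-03,  9.83114797e-01, -1.82880853e-01,
         3.10756957e-01],
       [-9.99578442e-01,  1.02406993e-03, -2.90153493e-02,
         5.48276439e-04],
       [-2.83381365e-02,  1.82987013e-01,  9.82706825e-01,
         1.01144763e+00],
       [ 0.00000000e+00,  0.00000000e+00,  0.00000000e+00,
         1.00000000e+00]])}
{'fx': 541.3698894168529, 'fy': 541.3698894168529, 'cx': 321.50069939865523, 'cy': 235.6510839547624, 'pose': array([[-0.87011979,  0.30275586, -0.38888358,  0.01518034],
       [-0.49263641, -0.55699511,  0.66862981,  0.87610978],
       [-0.01417466,  0.77336624,  0.63380103,  0.90974748],
       [ 0.        ,  0.        ,  0.        ,  1.        ]])}
{'time': 0.1, 'joint_positions': array([-1.32711138e+00,  8.78614896e-02,  1.37211675e+00, -1.26195774e-05,
        1.68358888e+00, -1.03078575e-01]), 'qvel': array([-7.23446611e-04, -8.67694411e-04, -4.08537688e-03, -9.87081365e-05,
        7.71139625e-05,  8.19914056e-04]), 'joint_torque': array([ 2.38086737e-03, -3.41251445e+01, -3.03301799e+01,  7.19930744e-02,
        3.03578249e-02, -1.01885717e-04]), 'tool_pos': array([ 0.18679132, -0.51673222,  0.18272507]), 'ee_rot': array([-3.13962739e+00, -1.90688362e-04,  3.46761929e-01]), 'wrist_force': array([ 0.88032834,  0.63318115, -0.74727782]), 'wrist_torque': array([ 0.00422233, -0.02068121, -0.00736653]), 'finger_force': 0.0, 'width': 0.09406543848559155}
```

View pics/top0.png

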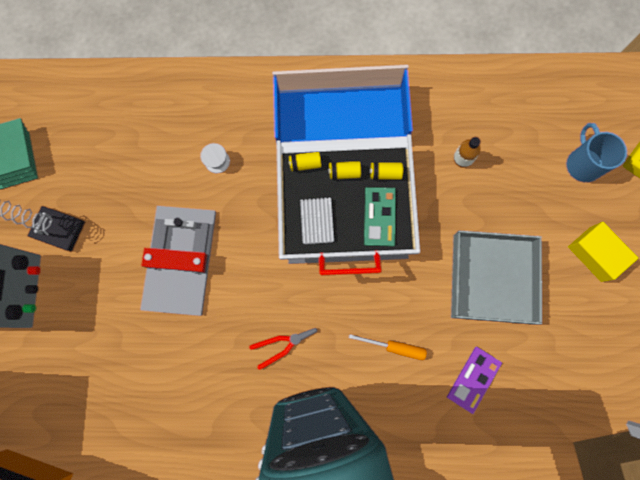

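View pics/side0.png

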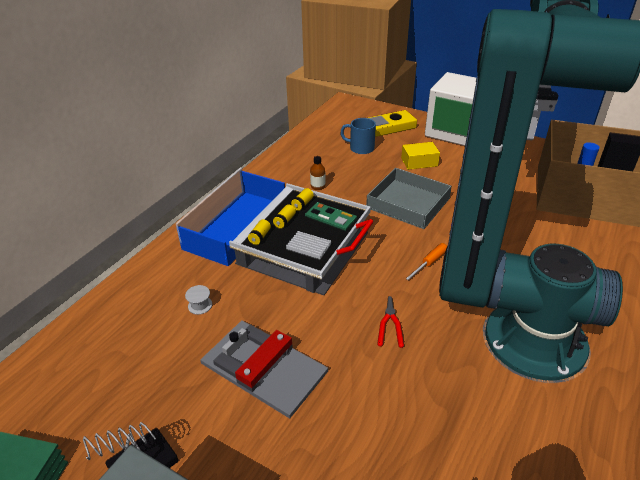

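The top view shows the station at about (345,165), the handle bar at about (350,266), the heat sink at (317,220), the module at (380,216), the dock bar at (175,260) and the bin at (497,278). The side view confirms the layout. I'll enlarge these areas to read them more closely.

```bash
cat > h.py <<'E'
import numpy as np, cv2
from bench import robot, snapshot
from scipy.spatial.transform import Rotation as R
def ray(s,u,v):
    d=s["pose"][:3,:3]@np.array([(u-s["cx"])/s["fx"],-(v-s["cy"])/s["fy"],-1]); return s["pose"][:3,3],d
def at(s,u,v,z):
    o,d=ray(s,u,v); return (o+d*(z-o[2])/d[2]).round(4)
def proj(s,p):
    c=s["pose"][:3,:3].T@(np.array(p)-s["pose"][:3,3]); return [round(s["cx"]-s["fx"]*c[0]/c[2],1),round(s["cy"]+s["fy"]*c[1]/c[2],1)]
def crop(s,u0,v0,u1,v1,k,name):
    cv2.imwrite("pics/"+name,cv2.resize(s["image"][v0:v1,u0:u1,::-1],None,fx=k,fy=k,interpolation=cv2.INTER_CUBIC))
def tool(o=None):
    o=o or robot.get_obs(); return np.array(o["tool_pos"]),R.from_euler("xyz",o["ee_rot"]).as_matrix()
def share(p,yaw=None):
    t,M=tool(); print("shift shares",(M.T@(np.array(p)-t)/.15).round(3))
E
python3 - <<'E'
from h import *
s=snapshot("top")
crop(s,265,130,435,285,3.8,"c1.png"); crop(s,130,195,230,325,4.5,"c2.png")
E
```

```text
(no output)
```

View pics/c1.png

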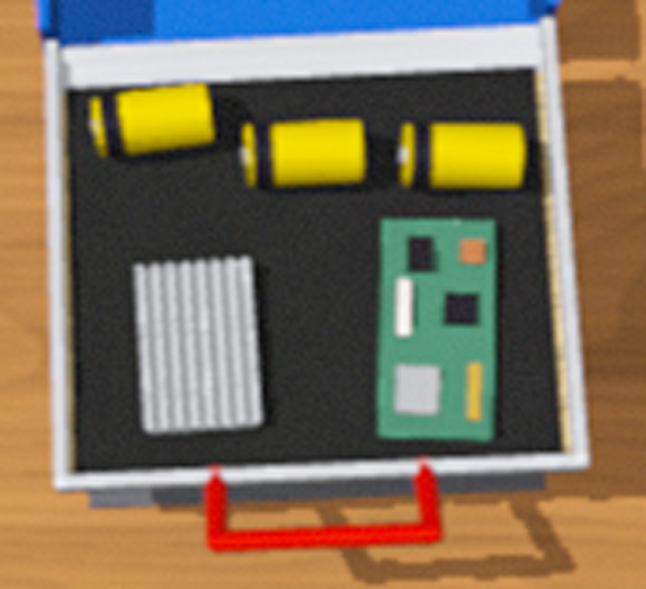

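View pics/c2.png

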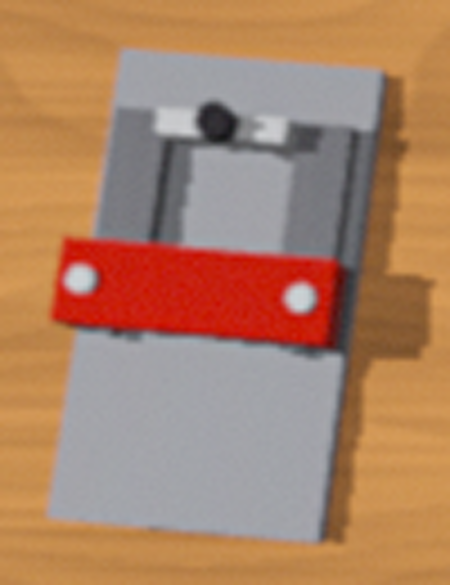

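The crops give the handle bar from (212,543) to (437,534) and the corners of the module and heat sink. They also show the dock bar's corners, the apron corners, and the backstop at about (155–285,120).

Run:
```python
from h import *
s=snapshot("top")
def g(name,pts,z,u0,v0,k):
    P=np.array([at(s,(x+.5)/k-.5+u0,(y+.5)/k-.5+v0,z) for x,y in pts])[:,:2]
    print(name,P.tolist(),"mean",P.mean(0).round(4).tolist(),"sides",[round(float(np.linalg.norm(P[i]-P[i-1])),4) for i in range(len(P))],"ang",[round(float(np.degrees(np.arctan2(*(P[i]-P[i-1])[::-1]))),1) for i in range(len(P))])
a=(265,130,3.8)
g("handle",[(212,543),(437,534)],.102,*a)
g("boardrim",[(45,40),(553,20),(588,466),(58,488)],.08,*a)
g("module",[(380,219),(495,219),(494,440),(378,437)],.078,*a)
g("sink",[(135,262),(250,257),(263,426),(145,432)],.082,*a)
g("cellc",[(152,118),(304,153),(464,155)],.09,*a)
b=(130,195,4.5)
g("apron+back",[(120,50),(383,72),(322,542),(48,517)],.012,*b)
g("bar",[(66,238),(340,262),(333,346),(52,320)],.045,*b)
g("stopfronttop",[(157,136),(283,146)],.040,*b)
c=(0,0,1)
g("bin",[(454,232),(541,234),(541,323),(453,319)],.045,*c)
g("flux",[(474,143)],.1,*c); g("spool",[(214,154)],.04,*c)
```

```text
handle [[0.4266, 0.0287], [0.4316, -0.086]] mean [0.4291, -0.0286] sides [0.1148, 0.1148] ang [92.5, -87.5]
boardrim [[0.7092, 0.1236], [0.7193, -0.1563], [0.4706, -0.1676], [0.4584, 0.1108]] mean [0.5894, -0.0224] sides [0.2511, 0.2801, 0.249, 0.2787] ang [2.9, -87.9, -177.4, 92.5]
module [[0.6063, -0.0603], [0.6061, -0.1223], [0.4848, -0.1191], [0.4863, -0.058]] mean [0.5459, -0.0899] sides [0.12, 0.062, 0.1213, 0.0611] ang [-1.1, -90.2, 178.5, 88.6]
sink [[0.5813, 0.0717], [0.5839, 0.0099], [0.4914, 0.0027], [0.4881, 0.0651]] mean [0.5362, 0.0374] sides [0.0934, 0.0619, 0.0928, 0.0625] ang [4.1, -87.6, -175.5, 93.0]
cellc [[0.6598, 0.0631], [0.6396, -0.0191], [0.6381, -0.1049]] mean [0.6458, -0.0203] sides [0.1694, 0.0846, 0.0858] ang [82.6, -103.8, -91.0]
apron+back [[0.5859, 0.3958], [0.5746, 0.265], [0.347, 0.2829], [0.358, 0.414]] mean [0.4664, 0.3394] sides [0.2286, 0.1313, 0.2283, 0.1316] ang [-4.6, -94.9, 175.5, 85.2]
bar [[0.4859, 0.4018], [0.4747, 0.2721], [0.4354, 0.2733], [0.4472, 0.4055]] mean [0.4608, 0.3382] sides [0.0389, 0.1302, 0.0393, 0.1327] ang [-5.5, -94.9, 178.3, 84.9]
stopfronttop [[0.536, 0.364], [0.5312, 0.3035]] mean [0.5336, 0.3338] sides [0.0607, 0.0607] ang [85.5, -94.5]
bin [[0.5194, -0.2468], [0.5152, -0.425], [0.3337, -0.4109], [0.3406, -0.2368]] mean [0.4272, -0.3299] sides [0.1791, 0.1782, 0.182, 0.1742] ang [-3.2, -91.4, 175.6, 87.7]
flux [[0.6922, -0.2813]] mean [0.6922, -0.2813] sides [0.0] ang [0.0]
spool [[0.695, 0.2653]] mean [0.695, 0.2653] sides [0.0] ang [0.0]
```

Emit:
carry_out(motion="0.15 -0.14 0 -0.047; 0.3 -0.28 0 -0.094; 0.45 -0.42 0 -0.141; 0.6 -0.56 0 -0.188; 0.75 -0.7 0 -0.235; 0.9 -0.84 0 -0.282; 1 -0.96 0 -0.33; 1 -0.96 0 -0.376", grip=0)

```text
time: 1.0
tool_pos: [0.28, -0.3285, 0.184]
ee_rot: [3.141, -0.0, 1.538]
wrist_force: [0.2, -0.9, 0.3]
width: 0.0471
finger_force: 0.0
```

Emit:
carry_out(motion="0.17 0.08 0 -0.012; 0.34 0.16 0 -0.024; 0.51 0.24 0 -0.024; 0.68 0.32 0 -0.024; 0.85 0.4 0 -0.024; 1 0.46 0 -0.024; 1 0.46 0 -0.024; 1 0.46 0 -0.024")

```text
time: 1.8
tool_pos: [0.3543, -0.184, 0.1837]
ee_rot: [-3.141, 0.001, 1.605]
wrist_force: [-0.4, 0.5, 0.1]
width: 0.047
finger_force: 0.0
```

Emit:
carry_out(motion="0.17 0.08 0 0; 0.34 0.16 0 0; 0.51 0.24 0 0; 0.68 0.32 0 0; 0.85 0.4 0 0; 1 0.46 0 0; 1 0.46 0 0; 1 0.46 0 0")

```text
time: 2.6
tool_pos: [0.4183, -0.0329, 0.1835]
ee_rot: [-3.141, 0.001, 1.603]
wrist_force: [0.4, -0.2, -0.6]
width: 0.0468
finger_force: 0.0
```

Emit:
carry_out(motion="0.024 0.073 0 -0.003; 0.024 0.073 0.12 -0.003; 0.024 0.073 0.24 -0.003; 0.024 0.073 0.36 -0.003; 0.024 0.073 0.46 -0.003; 0.024 0.073 0.54 -0.003; 0.024 0.073 0.577 -0.003; 0.024 0.073 0.577 -0.003")

```text
time: 3.4
tool_pos: [0.429, -0.0282, 0.0965]
ee_rot: [-3.14, -0.0, 1.612]
wrist_force: [-0.2, 0.1, 0.3]
width: 0.047
finger_force: 0.0
```

Emit:
carry_out(motion="0 0 0 0; 0 0 0 0; 0 0 0 0; 0 0 0 0; 0 0 0 0; 0 0 0 0; 0 0 0 0; 0 0 0 0", grip=-1)

```text
time: 4.2
tool_pos: [0.4293, -0.0278, 0.0972]
ee_rot: [-3.142, 0.0, 1.613]
wrist_force: [-0.8, 0.1, -0.1]
width: 0.0003
finger_force: 0.0
```

The fingers shut on nothing, so I need to look.

Run:
```python
from h import *
s=snapshot("side"); print(proj(s,[.4293,-.0286,.102]),robot.get_obs()["width"]); crop(s,270,150,430,280,4.5,"s1.png")
```

```text
[np.float64(362.5), np.float64(233.7)] 0.000463342019032112
```

View pics/s1.png

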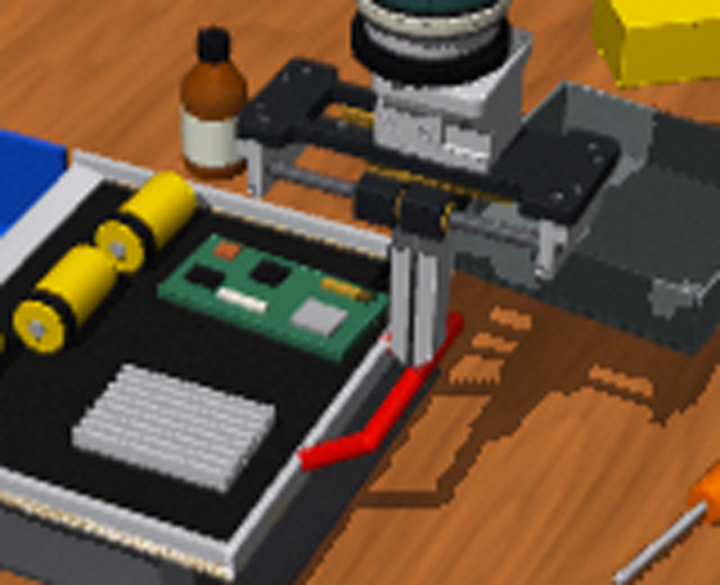

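The fingers stand on the board side of the bar, which hides their tips at crop position (415,365). I'll triangulate the bar from both views.

Run:
```python
from h import *
t=snapshot("top"); s=snapshot("side")
def tri(a,b):
    o1,d1=ray(t,*a); o2,d2=ray(s,*b)
    x=np.linalg.lstsq(np.c_[d1,-d2],o2-o1,rcond=None)[0]; p,q=o1+d1*x[0],o2+d2*x[1]; print(((p+q)/2).round(4),"gap",np.linalg.norm(p-q).round(4))
tri((320.4,272.5),(351.8,247.8)); tri((379.6,270.2),(371.2,221.6))
# fingertip and station checks
print("tip px side",proj(s,[.4293,-.028,.083]),"bar px for z .102",proj(s,[.4266,.0287,.102]),proj(s,[.4316,-.086,.102]))
im=t["image"]; m=(im[:,:,0]>150)&(im[:,:,1]<60)
ys,xs=np.nonzero(m[240:290,300:400]); print(xs.min()+300,xs.max()+300,ys.min()+240,ys.max()+240)
```

```text
[0.4274 0.029  0.1021] gap 0.0016
[ 0.4329 -0.0861  0.0974] gap 0.0017
tip px side [np.float64(362.1), np.float64(240.0)] bar px for z .102 [np.float64(352.5), np.float64(247.9)] [np.float64(372.1), np.float64(220.3)]
318 380 258 274
```

Run:
```python
from h import *
o=robot.get_obs(); p=np.array(o["tool_pos"]); print(p,o["width"],o["ee_rot"],o["joint_positions"].round(3))
ims=[]
for n,c in(("side",(340,200,385,258)),("top",(320,235,365,293))):
    s=snapshot(n); u0,v0,u1,v1=c; k=8
    im=cv2.resize(np.ascontiguousarray(s["image"][v0:v1,u0:u1,::-1]),None,fx=k,fy=k,interpolation=cv2.INTER_CUBIC)
    for q,col in((p,(255,0,255)),(p+[0,0,-.014],(0,255,255))):
        u,v=proj(s,q); cv2.drawMarker(im,(int((u-u0+.5)*k),int((v-v0+.5)*k)),col,1,14)
    ims.append(im)
cv2.imwrite("pics/d1.png",np.hstack(ims))
```

```text
[ 0.42929921 -0.02783108  0.0971907 ] 0.00014314885356609097 [-3.14154862e+00  9.15335075e-05  1.61285173e+00] [-0.197 -0.15   1.774 -0.     1.518 -0.239]
```

View pics/d1.png

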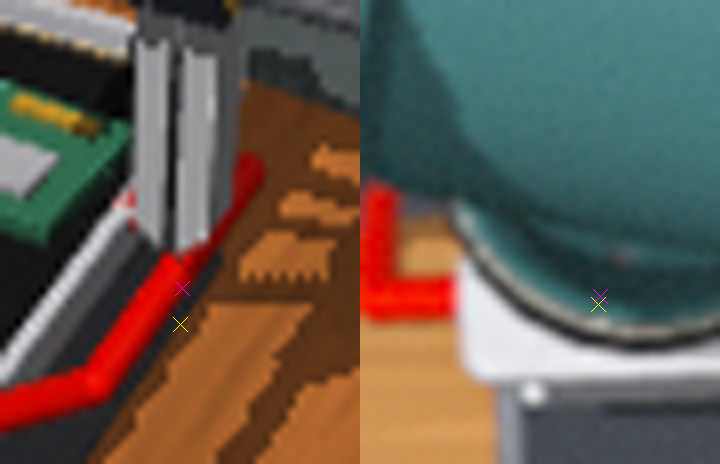

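The picture shows the real fingertips about 9 px above where the reported pose puts them, just over the bar. The column matches, so the error is in height only. I'll open to 30 mm and go lower in careful steps.

Emit:
carry_out(motion="0 0 0 0; 0 0 0 0; 0 0 0 0; 0 0 0 0; 0 0 0.03 0; 0 0 0.06 0; 0 0 0.08 0; 0 0 0.1 0", grip=-0.36)

```text
time: 5.25
tool_pos: [0.4291, -0.0278, 0.0816]
ee_rot: [-3.141, -0.0, 1.613]
wrist_force: [1.1, 0.7, 1.0]
width: 0.0302
finger_force: 0.0
```

Run:
```python
from h import *
o=robot.get_obs(); p=np.array(o["tool_pos"]); print(p,o["width"],o["wrist_force"])
ims=[]
for n,c in(("side",(335,190,385,260)),):
    s=snapshot(n); u0,v0,u1,v1=c; k=8
    im=cv2.resize(np.ascontiguousarray(s["image"][v0:v1,u0:u1,::-1]),None,fx=k,fy=k,interpolation=cv2.INTER_CUBIC)
    for q,col in((p,(255,0,255)),(p+[0,0,-.014],(0,255,255))):
        u,v=proj(s,q); cv2.drawMarker(im,(int((u-u0+.5)*k),int((v-v0+.5)*k)),col,1,14)
cv2.imwrite("pics/d2.png",im)
```

```text
[ 0.42905285 -0.02779722  0.0816277 ] 0.030214107793844903 [1.0761393  0.70615701 1.03492797]
```

View pics/d2.png

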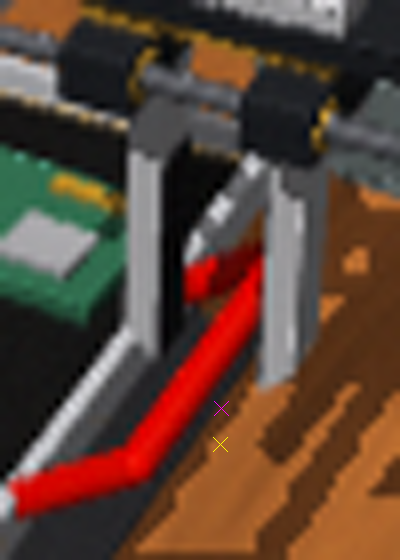

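Now the fingers straddle the bar, with the tips midway at about (217,370). The reported height is about 28 mm lower than the real one. I'll go 13 mm lower and grip.

Emit:
carry_out(motion="0 0 0.03 0; 0 0 0.06 0; 0 0 0.087 0; 0 0 0.087 0; 0 0 0.087 0; 0 0 0.087 0; 0 0 0.087 0; 0 0 0.087 0")

```text
time: 6.1
tool_pos: [0.4295, -0.0278, 0.0694]
ee_rot: [3.141, 0.0, 1.613]
wrist_force: [0.2, -0.2, -0.3]
width: 0.0302
finger_force: 0.0
```

Emit:
carry_out(motion="0 0 0 0; 0 0 0 0; 0 0 0 0; 0 0 0 0; 0 0 0 0; 0 0 0 0; 0 0 0 0; 0 0 0 0", grip=-1)

```text
time: 6.9
tool_pos: [0.4315, -0.0277, 0.0693]
ee_rot: [3.137, 0.0, 1.613]
wrist_force: [6.1, -0.2, -4.0]
width: 0.0113
finger_force: 30.0
```

Gripped, with the width matching the bar. I'll lift along the hinge arc to 0.2 rad.

Emit:
carry_out(motion="0.004 -0.024 0 0; 0.007 -0.047 0 0; 0.011 -0.07 0 0; 0.015 -0.09 0 0; 0.019 -0.12 0 0; 0.023 -0.14 0 0; 0.027 -0.165 0 0; 0.031 -0.189 0 0")

```text
time: 7.7
tool_pos: [0.4315, -0.0279, 0.08]
ee_rot: [3.069, 0.011, 1.612]
wrist_force: [60.6, -5.2, -15.2]
width: 0.0182
finger_force: 30.0
```

I put the lift in the wrong column, which pulled the bar sideways instead of up. I'm undoing it now.

Emit:
carry_out(motion="-0.008 0.05 0 0; -0.016 0.1 0 0; -0.024 0.15 0 0; -0.031 0.189 0 0; -0.031 0.189 0 0; -0.031 0.189 0 0; -0.031 0.189 0 0; -0.031 0.189 0 0")

```text
time: 8.5
tool_pos: [0.4315, -0.0278, 0.0691]
ee_rot: [3.136, 0.0, 1.613]
wrist_force: [8.2, 0.8, -5.9]
width: 0.011
finger_force: 30.0
```

Recovered, with the bar still in the grip. Now I'll lift with the correct columns.

Emit:
carry_out(motion="0 0.012 -0.023 0; 0 0.016 -0.047 0; 0 0.02 -0.07 0; 0 0.024 -0.095 0; 0 0.03 -0.12 0; 0 0.034 -0.14 0; 0 0.038 -0.165 0; 0 0.042 -0.189 0")

```text
time: 9.3
tool_pos: [0.4357, -0.0276, 0.0964]
ee_rot: [3.141, 0.0, 1.613]
wrist_force: [6.2, -0.1, -7.3]
width: 0.0109
finger_force: 30.0
```

Emit:
carry_out(motion="0 0.006 -0.023 0; 0 0.012 -0.046 0; 0 0.018 -0.069 0; 0 0.024 -0.092 0; 0 0.03 -0.115 0; 0 0.036 -0.138 0; 0 0.042 -0.161 0; 0 0.049 -0.184 0")

```text
time: 10.1
tool_pos: [0.4427, -0.0272, 0.1238]
ee_rot: [-3.141, -0.0, 1.613]
wrist_force: [6.5, -0.6, -7.2]
width: 0.0109
finger_force: 30.0
```

```bash
cat >> h.py <<'E'
def cells(name):
    s=snapshot("side"); hsv=cv2.cvtColor(s["image"],cv2.COLOR_RGB2HSV)
    m=cv2.inRange(hsv,(24,150,90),(33,255,255)); m[:150]=0; m[:,:150]=0; m[300:]=0; m[:,380:]=0
    n,_,st,c=cv2.connectedComponentsWithStats(m)
    print("cells",[(c[i].round(1).tolist(),int(st[i,4])) for i in range(1,n) if st[i,4]>25])
    g=cv2.inRange(hsv,(65,80,60),(90,255,200)); g[:150]=0;g[:,:250]=0;g[260:]=0;g[:,400:]=0
    ys,xs=np.nonzero(g); print("green",len(xs),xs.mean().round(1),ys.mean().round(1))
    crop(s,170,130,400,290,3.4,name)
E
python3 -c "
from h import *
cells('l1.png')"
```

```text
cells [([249.7, 197.4], 120), ([264.4, 203.2], 154), ([242.4, 207.1], 68), ([252.7, 219.6], 235), ([242.9, 234.0], 89)]
green 411 326.6 205.6
```

Emit:
carry_out(motion="0 0.004 -0.011 0; 0 0.008 -0.022 0; 0 0.012 -0.034 0; 0 0.016 -0.045 0; 0 0.02 -0.056 0; 0 0.024 -0.067 0; 0 0.028 -0.079 0; 0 0.032 -0.09 0")

```text
time: 10.95
tool_pos: [0.4476, -0.027, 0.1384]
ee_rot: [-3.141, -0.0, 1.613]
wrist_force: [3.4, -0.6, -6.3]
width: 0.0111
finger_force: 30.0
```

```bash
python3 -c "
from h import *
cells('l2.png')"
```

```text
cells [([238.8, 195.8], 127), ([230.0, 204.5], 60), ([249.0, 216.4], 298), ([236.5, 232.2], 92)]
green 377 325.7 202.8
```

Emit:
carry_out(motion="0 0.004 -0.011 0; 0 0.009 -0.022 0; 0 0.013 -0.034 0; 0 0.018 -0.045 0; 0 0.022 -0.056 0; 0 0.027 -0.067 0; 0 0.031 -0.078 0; 0 0.036 -0.089 0")

```text
time: 11.8
tool_pos: [0.4529, -0.0268, 0.1521]
ee_rot: [-3.141, -0.0, 1.613]
wrist_force: [2.9, -0.1, -5.1]
width: 0.0114
finger_force: 30.0
```

```bash
python3 -c "
from h import *
cells('l3.png')"
```

```text
cells [([238.8, 195.7], 125), ([224.4, 209.2], 198), ([207.5, 224.8], 208)]
green 354 324.7 200.1
```

View pics/l3.png

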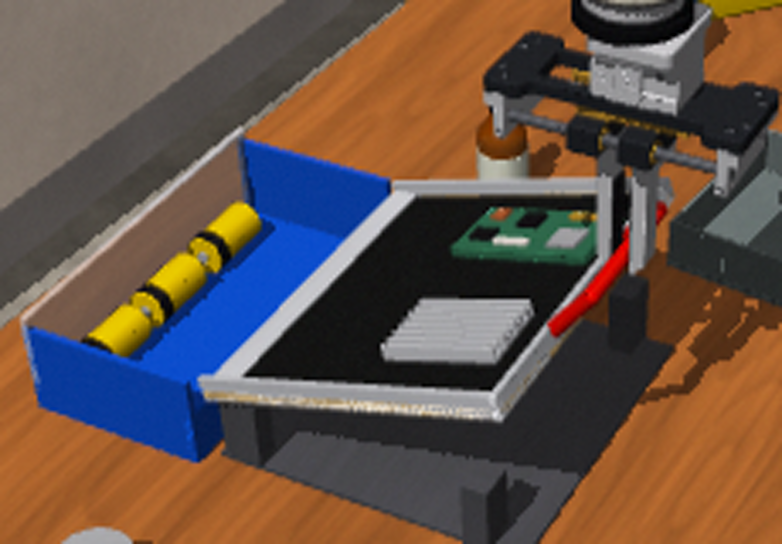

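All three cells lie in the blue box, at crop positions (225,235), (170,285) and (115,330). Both flat parts stayed on the board. Next I'll lower it gently.

Emit:
carry_out(motion="0 -0.017 0.045 0; 0 -0.034 0.09 0; 0 -0.051 0.134 0; 0 -0.068 0.179 0; 0 -0.08 0.225 0; 0 -0.093 0.271 0; 0 -0.105 0.317 0; 0 -0.117 0.363 0")

```text
time: 12.65
tool_pos: [0.4354, -0.0276, 0.0969]
ee_rot: [3.142, 0.0, 1.613]
wrist_force: [-0.4, -0.2, -3.5]
width: 0.0118
finger_force: 30.0
```

Emit:
carry_out(motion="0 -0.005 0.026 0; 0 -0.01 0.052 0; 0 -0.015 0.078 0; 0 -0.02 0.104 0; 0 -0.025 0.13 0; 0 -0.029 0.15 0; 0 -0.032 0.17 0; 0 -0.035 0.183 0")

```text
time: 13.45
tool_pos: [0.4314, -0.0278, 0.0715]
ee_rot: [3.139, 0.0, 1.613]
wrist_force: [-1.7, 1.5, 9.9]
width: 0.0106
finger_force: 30.0
```

Emit:
carry_out(motion="0 -0.001 0.002 0; 0 -0.002 0.004 0; 0 -0.003 0.006 0; 0 -0.003 0.007 0; 0 -0.003 0.007 0; 0 -0.003 0.007 0; 0 -0.003 0.007 0; 0 -0.003 0.007 0")

```text
time: 14.25
tool_pos: [0.4315, -0.0278, 0.0716]
ee_rot: [3.137, 0.0, 1.613]
wrist_force: [-2.2, 1.7, 7.1]
width: 0.011
finger_force: 30.0
```

The board is down and its weight is off the gripper. I'll release, retreat upwards and turn for the heat sink.

Emit:
carry_out(motion="0 0 0 0; 0 0 0 0; 0 0 0 0; 0 0 -0.1 0; 0 0 -0.25 0; 0 0 -0.4 0; 0 0 -0.55 0; 0 0 -0.67 0", grip=-0.36)

```text
time: 15.05
tool_pos: [0.4299, -0.0279, 0.1705]
ee_rot: [3.141, 0.0, 1.613]
wrist_force: [0.7, 0.1, 0.6]
width: 0.0302
finger_force: 0.0
```

Emit:
carry_out(motion="0.06 0.1 0 0.047; 0.12 0.2 0 0.094; 0.18 0.3 0 0.141; 0.24 0.4 0 0.188; 0.3 0.5 0 0.235; 0.36 0.6 0 0.282; 0.4 0.68 0 0.329; 0.4 0.68 0 0.376", grip=0.6)

```text
time: 15.85
tool_pos: [0.53, 0.0371, 0.1684]
ee_rot: [-3.141, 0.001, 0.427]
wrist_force: [-0.4, -0.3, -0.2]
width: 0.0752
finger_force: 0.0
```

Run:
```python
from h import *
s=snapshot("side"); p,_=tool(); print(p, proj(s,p-[0,0,.014]),proj(s,p+[0,0,.014]))
im=s["image"].copy()
for q in ([.5813,.0717,.082],[.5839,.0099,.082],[.4914,.0027,.082],[.4881,.0651,.082],[.6063,-.0603,.078],[.6061,-.1223,.078],[.4848,-.1191,.078],[.4863,-.058,.078]): 
    u,v=proj(s,q); cv2.circle(im,(int(round(u)),int(round(v))),1,(255,0,255),-1)
for q in(p-[0,0,.014],p+[0,0,.014]):
    u,v=proj(s,q); cv2.circle(im,(int(round(u)),int(round(v))),1,(0,255,255),-1)
s["image"]=im; crop(s,200,120,400,270,4,"e1.png")
```

```text
[0.52945487 0.03671094 0.16845563] [np.float64(311.3), np.float64(218.6)] [np.float64(311.0), np.float64(208.7)]
```

View pics/e1.png

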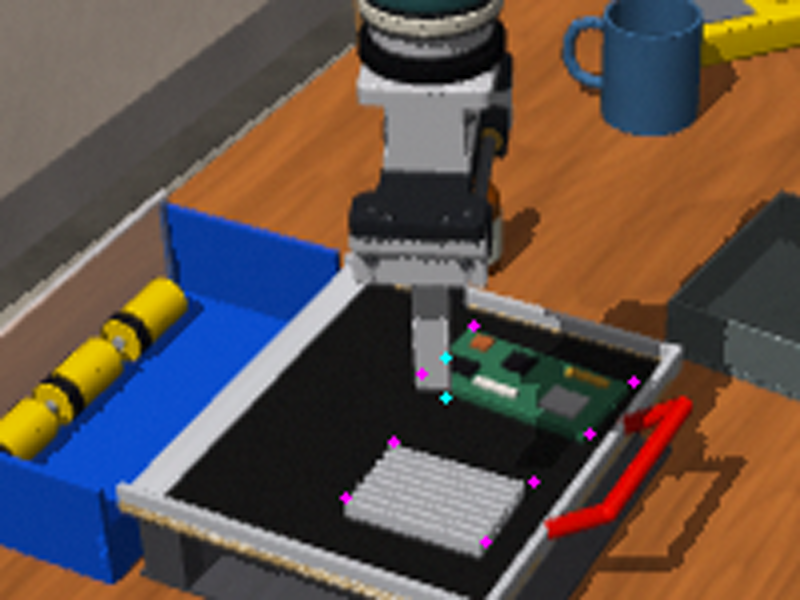

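Both flat parts are where I measured them; the marks coincide with the sink at crop (345–524,445–555). The fingertip again appears higher than reported, so I'll find the board height by touch.

Emit:
carry_out(motion="0.027 0.012 0 0.047; 0.027 0.012 0.05 0.094; 0.027 0.012 0.12 0.115; 0.027 0.012 0.2 0.115; 0.027 0.012 0.28 0.115; 0.027 0.012 0.36 0.115; 0.027 0.012 0.42 0.115; 0.027 0.012 0.45 0.115")

```text
time: 16.7
tool_pos: [0.533, 0.0365, 0.1004]
ee_rot: [-3.141, 0.002, 0.071]
wrist_force: [0.4, -0.3, 0.6]
width: 0.0753
finger_force: 0.0
```

Emit:
carry_out(motion="0 0 0.03 0; 0 0 0.06 0; 0 0 0.09 0; 0 0 0.12 0; 0 0 0.15 0; 0 0 0.18 0; 0 0 0.2 0; 0 0 0.22 0")

```text
time: 17.5
tool_pos: [0.5337, 0.0365, 0.0687]
ee_rot: [3.142, 0.0, 0.07]
wrist_force: [-0.1, -0.3, 0.3]
width: 0.0751
finger_force: 0.0
```

Emit:
carry_out(motion="0 0 0.01 0; 0 0 0.02 0; 0 0 0.03 0; 0 0 0.04 0; 0 0 0.05 0; 0 0 0.06 0; 0 0 0.07 0; 0 0 0.075 0")

```text
time: 18.3
tool_pos: [0.5336, 0.0365, 0.0576]
ee_rot: [3.142, 0.0, 0.07]
wrist_force: [-0.5, -0.0, 0.5]
width: 0.0754
finger_force: 0.0
```

Run:
```python
from h import *
s=snapshot("side"); p,M=tool(); print(p)
im=s["image"].copy()
for sg,off in((-1,.0375),(-1,.050),(1,.0375)):
  for z in(-.014,.014,.03):
    q=p+M[:,1]*sg*off+[0,0,z]; u,v=proj(s,q); print(sg,off,z,u,v,"crop",round((u-270)*8),round((v-170)*8))
crop(s,270,170,350,240,8,"f1.png")
```

```text
[0.53356899 0.03648989 0.05744461]
-1 0.0375 -0.014 304.1 263.9 crop 273 751
-1 0.0375 0.014 303.7 255.0 crop 270 680
-1 0.0375 0.03 303.5 249.8 crop 268 638
-1 0.05 -0.014 301.7 267.1 crop 254 777
-1 0.05 0.014 301.3 258.2 crop 250 706
-1 0.05 0.03 301.0 253.1 crop 248 665
1 0.0375 -0.014 317.9 245.3 crop 383 602
1 0.0375 0.014 317.6 236.5 crop 381 532
1 0.0375 0.03 317.5 231.4 crop 380 491
```

View pics/f1.png

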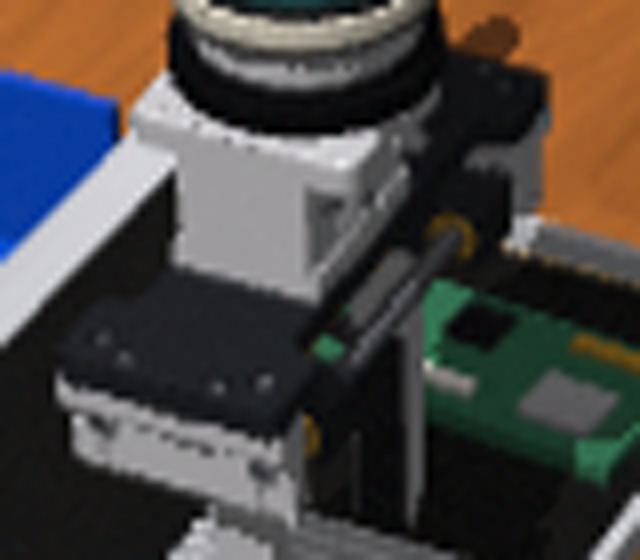

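The far fingertip, at crop (412,525), agrees with a tip about 14 mm above the reported TCP height. That puts it just over the board. I'll feel for the last millimetres.

Emit:
carry_out(motion="0 0 0.004 0; 0 0 0.007 0; 0 0 0.01 0; 0 0 0.013 0; 0 0 0.013 0; 0 0 0.013 0; 0 0 0.013 0; 0 0 0.013 0")

```text
time: 19.15
tool_pos: [0.5338, 0.0365, 0.0558]
ee_rot: [3.141, -0.0, 0.07]
wrist_force: [-0.5, -0.1, -0.0]
width: 0.0753
finger_force: 0.0
```

Emit:
carry_out(motion="0 0 0 0; 0 0 0 0; 0 0 0 0; 0 0 0 0; 0 0 0 0; 0 0 0 0; 0 0 0 0; 0 0 0 0", grip=-1)

```text
time: 19.95
tool_pos: [0.5337, 0.0366, 0.0558]
ee_rot: [-3.141, -0.0, 0.07]
wrist_force: [-0.3, 0.5, 0.2]
width: 0.0591
finger_force: 30.0
```

Gripped at 59 mm. I'll lift and carry it to the bin.

Emit:
carry_out(motion="0 0 -0.05 0; 0 0 -0.12 0; 0 0 -0.2 0; 0 0 -0.3 0; 0 0 -0.4 0; 0 0 -0.48 0; 0 0 -0.53 0; 0 0 -0.55 0")

```text
time: 20.75
tool_pos: [0.5343, 0.0365, 0.1398]
ee_rot: [3.141, -0.002, 0.07]
wrist_force: [-0.0, -0.2, -2.2]
width: 0.0591
finger_force: 30.0
```

Emit:
carry_out(motion="-0.02 0.06 0 0; -0.07 0.18 0 0; -0.12 0.32 0 0; -0.18 0.48 0 0; -0.24 0.64 0 0.01; -0.3 0.8 0 0.02; -0.36 0.95 0 0.03; -0.37 1 0 0.03")

```text
time: 21.55
tool_pos: [0.4874, -0.1191, 0.1373]
ee_rot: [3.141, 0.002, -0.027]
wrist_force: [-0.7, -0.0, -1.7]
width: 0.0598
finger_force: 30.0
```

Emit:
carry_out(motion="-0.04 0.12 0 0; -0.09 0.26 0 0; -0.14 0.42 0 0; -0.2 0.58 0 0; -0.26 0.74 0 0; -0.32 0.9 0 0; -0.36 1 0 0; -0.36 1 0 0")

```text
time: 22.35
tool_pos: [0.4306, -0.2668, 0.1376]
ee_rot: [-3.141, 0.001, -0.026]
wrist_force: [0.2, -0.3, -0.6]
width: 0.0591
finger_force: 30.0
```

Emit:
carry_out(motion="-0.01 0.14 0 0; -0.02 0.28 0 0; -0.02 0.42 0 0; -0.02 0.42 0.1 0; -0.02 0.42 0.2 0; -0.02 0.42 0.32 0; -0.02 0.42 0.44 0; -0.02 0.42 0.5 0")

```text
time: 23.15
tool_pos: [0.4255, -0.3259, 0.0597]
ee_rot: [-3.137, 0.004, -0.023]
wrist_force: [0.3, -0.5, -1.7]
width: 0.0596
finger_force: 30.0
```

Emit:
carry_out(motion="0 0 0.1 0; 0 0 0.2 0; 0 0 0.28 0; 0 0 0.34 0; 0 0 0.38 0; 0 0 0.41 0; 0 0 0.43 0; 0 0 0.44 0")

```text
time: 23.95
tool_pos: [0.427, -0.3288, -0.0026]
ee_rot: [3.141, -0.0, -0.024]
wrist_force: [0.2, -0.3, -1.1]
width: 0.0596
finger_force: 30.0
```

Emit:
carry_out(motion="0 0 0.01 0; 0 0 0.018 0; 0 0 0.025 0; 0 0 0.032 0; 0 0 0.038 0; 0 0 0.043 0; 0 0 0.043 0; 0 0 0.043 0")

```text
time: 24.75
tool_pos: [0.4268, -0.3286, -0.0091]
ee_rot: [3.142, -0.0, -0.024]
wrist_force: [-0.6, 0.2, -2.8]
width: 0.0595
finger_force: 30.0
```

Emit:
carry_out(motion="0 0 0 0; 0 0 0 0; 0 0 0 0; 0 0 -0.1 0; 0 0 -0.25 0; 0 0 -0.45 0; 0 0 -0.7 0; 0 0 -1 0", grip=0.6)

```text
time: 25.55
tool_pos: [0.426, -0.3279, 0.141]
ee_rot: [-3.14, 0.002, -0.024]
wrist_force: [1.4, -0.9, 0.1]
width: 0.0751
finger_force: 0.0
```

Released. I'll measure the module and dock afresh with masks, and check the sink in the bin.

Run:
```python
from h import *
s=snapshot("top"); hsv=cv2.cvtColor(s["image"],cv2.COLOR_RGB2HSV)
def rect(m,box,z,n):
    k=np.zeros_like(m);u0,v0,u1,v1=box;k[v0:v1,u0:u1]=m[v0:v1,u0:u1]
    c=np.vstack([q for q in cv2.findContours(k,cv2.RETR_EXTERNAL,cv2.CHAIN_APPROX_NONE)[0] if len(q)>15])
    px=c[:,0,:]; P=np.array([at(s,u,v,z)[:2] for u,v in px],np.float32)
    r=cv2.minAreaRect(P*1000); print(n,"ctr",np.round(r[0],1),"size",np.round(r[1],1),"ang",round(r[2],1),px.min(0),px.max(0))
g=cv2.inRange(hsv,(55,60,40),(95,255,255)); rect(g,(355,170,415,260),.078,"module")
r=cv2.inRange(hsv,(0,180,90),(6,255,255)); rect(r,(135,235,220,285),.045,"bar")
rect(cv2.inRange(hsv,(0,180,90),(6,255,255)),(300,245,400,285),.1,"handle")
gm=cv2.inRange(s["image"],(165,165,165),(255,255,255)); rect(gm,(460,240,535,312),.016,"sink?")
y=cv2.inRange(hsv,(24,150,90),(33,255,255)); ys,xs=np.nonzero(y[60:260,270:420]); print("yellow rows",ys.min()+60,ys.max()+60,len(ys))
gp=cv2.inRange(s["image"],(110,110,110),(200,200,200))
```

```text
module ctr [545.7 -89. ] size [ 64.4 123.4] ang 88.7 [363 187] [395 246]
bar ctr [460.9 337.8] size [132.8  39.7] ang 84.9 [142 248] [205 271]
handle ctr [443.8 -27.7] size [ 37.7 118.6] ang 3.2 [319 253] [380 274]
sink? ctr [ 429.7 -329. ] size [62.2 92.1] ang 87.0 [477 255] [507 298]
yellow rows 83 101 987
```

The sink lies flat in the bin at (0.430,-0.329). The module is at (0.546,-0.089), yaw -1.3°, and the dock yaw is -5°. I'll go to a grasp 28 mm behind the module's centre.

Emit:
carry_out(motion="0.04 -0.1 0 0; 0.09 -0.24 0 0; 0.14 -0.4 0 0; 0.19 -0.56 0 0; 0.24 -0.7 0 0; 0.287 -0.806 0 0; 0.287 -0.806 0 0; 0.287 -0.806 0 0")

```text
time: 26.4
tool_pos: [0.4723, -0.2082, 0.1398]
ee_rot: [-3.141, 0.002, -0.023]
wrist_force: [0.0, -0.3, -0.2]
width: 0.0752
finger_force: 0.0
```

Emit:
carry_out(motion="0.04 -0.1 0 0; 0.09 -0.24 0 0; 0.14 -0.4 0 0; 0.19 -0.56 0 0; 0.24 -0.7 0 0; 0.287 -0.806 0 0; 0.287 -0.806 0 0; 0.287 -0.806 0 0")

```text
time: 27.2
tool_pos: [0.5183, -0.0898, 0.1404]
ee_rot: [3.141, 0.001, -0.024]
wrist_force: [0.8, -0.4, -0.6]
width: 0.075
finger_force: 0.0
```

Emit:
carry_out(motion="0 -0.008 0.1 0; 0 -0.008 0.22 0; 0 -0.008 0.34 0; 0 -0.008 0.43 0; 0 -0.008 0.49 0; 0 -0.008 0.53 0; 0 -0.008 0.55 0; 0 -0.008 0.562 0")

```text
time: 28.0
tool_pos: [0.519, -0.0879, 0.0568]
ee_rot: [3.141, -0.001, -0.024]
wrist_force: [-0.1, 0.2, 0.4]
width: 0.0754
finger_force: 0.0
```

Emit:
carry_out(motion="0 0 0.003 0; 0 0 0.006 0; 0 0 0.01 0; 0 0 0.01 0; 0 0 0.01 0; 0 0 0.01 0; 0 0 0.01 0; 0 0 0.01 0", grip=-1)

```text
time: 28.8
tool_pos: [0.5201, -0.0871, 0.0571]
ee_rot: [-3.141, -0.004, -0.023]
wrist_force: [0.2, -1.1, -0.5]
width: 0.0149
finger_force: 0.0
```

The fingers passed over the module's top, so the tips are about 22 mm above the reported height. I'll raise, open, and go deeper while feeling for the board.

Emit:
carry_out(motion="0 0 -0.05 0; 0 0 -0.1 0; 0 0 -0.13 0; 0 0 -0.13 0; 0 0 -0.13 0; 0 0 -0.13 0; 0 0 -0.13 0; 0 0 -0.13 0", grip=0.6)

```text
time: 29.6
tool_pos: [0.5185, -0.0877, 0.0742]
ee_rot: [-3.142, 0.001, -0.024]
wrist_force: [0.4, -0.0, -0.4]
width: 0.0739
finger_force: 0.0
```

Emit:
carry_out(motion="-0.007 0.008 0.05 0; -0.007 0.008 0.1 0; -0.007 0.008 0.125 0; -0.007 0.008 0.14 0; -0.007 0.008 0.15 0; -0.007 0.008 0.16 0; -0.007 0.008 0.165 0; -0.007 0.008 0.17 0")

```text
time: 30.4
tool_pos: [0.5175, -0.0891, 0.0559]
ee_rot: [3.14, -0.001, -0.025]
wrist_force: [-13.1, 6.1, 33.3]
width: 0.0748
finger_force: 16.4
```

That was a 33 N contact, so the module has shifted under a finger. I'll rise, step aside and measure again.

Emit:
carry_out(motion="0 0 -0.2 0; 0 0 -0.4 0; 0 0 -0.6 0; 0 -0.2 -0.7 0; 0 -0.4 -0.7 0; 0 -0.6 -0.7 0; 0 -0.8 -0.7 0; 0 -1 -0.7 0")

```text
time: 31.2
tool_pos: [0.5209, 0.0622, 0.1533]
ee_rot: [3.142, 0.001, -0.024]
wrist_force: [0.0, -0.6, 0.7]
width: 0.075
finger_force: 0.0
```

Emit:
carry_out(motion="-0.1 -0.2 0 0; -0.2 -0.4 0 0; -0.3 -0.6 0 0; -0.3 -0.8 0 0; -0.3 -0.8 0 0; -0.3 -0.8 0 0; -0.3 -0.8 0 0; -0.3 -0.8 0 0")

```text
time: 32.0
tool_pos: [0.4793, 0.181, 0.1538]
ee_rot: [3.141, 0.0, -0.026]
wrist_force: [0.5, -0.2, -0.1]
width: 0.0754
finger_force: 0.0
```

```bash
cat >> h.py <<'E'
def rect(s,m,box,z,n):
    k=np.zeros_like(m);u0,v0,u1,v1=box;k[v0:v1,u0:u1]=m[v0:v1,u0:u1]
    c=np.vstack([q for q in cv2.findContours(k,cv2.RETR_EXTERNAL,cv2.CHAIN_APPROX_NONE)[0] if len(q)>8])
    px=c[:,0,:]; P=np.array([at(s,u,v,z)[:2] for u,v in px],np.float32)
    r=cv2.minAreaRect(P*1000); print(n,"ctr",np.round(r[0],1),"size",np.round(r[1],1),"ang",round(r[2],1),px.min(0),px.max(0))
    return cv2.boxPoints(r)
E
python3 - <<'E'
from h import *
s=snapshot("top"); hsv=cv2.cvtColor(s["image"],cv2.COLOR_RGB2HSV)
g=cv2.inRange(hsv,(55,60,40),(95,255,255)); rect(s,g,(345,150,415,260),.078,"module")
ss=snapshot("side"); hs=cv2.cvtColor(ss["image"],cv2.COLOR_RGB2HSV)
m=cv2.inRange(hs,(55,60,40),(95,255,255)); m[:160]=0;m[:,:270]=0;m[250:]=0;m[:,385:]=0
c=max(cv2.findContours(m,cv2.RETR_EXTERNAL,cv2.CHAIN_APPROX_NONE)[0],key=len)
print("side px",cv2.approxPolyDP(c,4,True)[:,0].tolist())
for q in ([.6063,-.0593,.078],[.606,-.119,.078],[.4858,-.119,.078],[.486,-.058,.078]): print(proj(ss,q))
print(robot.get_obs()["tool_pos"])
E
```

```text
module ctr [ 548.1 -105.2] size [123.9  64.8] ang 1.8 [370 185] [404 245]
side px [[312, 214], [348, 225], [358, 211], [325, 203]]
[np.float64(305.2), np.float64(213.4)]
[np.float64(316.9), np.float64(201.4)]
[np.float64(357.9), np.float64(214.6)]
[np.float64(346.8), np.float64(227.7)]
[0.47933762 0.18115455 0.15396661]
```

The module slid 16 mm to the right, to (0.548,-0.105) with yaw 1.8°, and it is still flat inside the rim. I'll go back with a 70 mm opening.

Emit:
carry_out(motion="0.03 0.15 0 -0.009; 0.06 0.3 0 -0.018; 0.09 0.5 0 -0.018; 0.12 0.7 0 -0.018; 0.15 0.85 0 -0.018; 0.162 0.953 0 -0.018; 0.162 0.953 0 -0.018; 0.162 0.953 0 -0.018", grip=0.49)

```text
time: 32.9
tool_pos: [0.4999, 0.0384, 0.1541]
ee_rot: [-3.141, 0.0, 0.031]
wrist_force: [-0.4, 0.3, -0.0]
width: 0.0699
finger_force: 0.0
```

Emit:
carry_out(motion="0.03 0.15 0 0; 0.06 0.3 0 0; 0.09 0.5 0 0; 0.12 0.7 0 0; 0.1 0.85 0 0; 0.1 0.953 0 0; 0.1 0.953 0 0; 0.1 0.953 0 0")

```text
time: 33.7
tool_pos: [0.5197, -0.1029, 0.154]
ee_rot: [-3.141, -0.0, 0.033]
wrist_force: [0.2, 0.4, 0.1]
width: 0.0703
finger_force: 0.0
```

Emit:
carry_out(motion="0 0.02 0.08 0; 0 0.02 0.2 0; 0 0.02 0.32 0; 0 0.02 0.44 0; 0 0.02 0.54 0; 0 0.02 0.6 0; 0 0.02 0.63 0; 0 0.02 0.645 0")

```text
time: 34.5
tool_pos: [0.5198, -0.1066, 0.0571]
ee_rot: [3.142, 0.0, 0.033]
wrist_force: [0.0, -0.3, 0.0]
width: 0.0698
finger_force: 0.0
```

Emit:
carry_out(motion="0 0 0.006 0; 0 0 0.012 0; 0 0 0.018 0; 0 0 0.024 0; 0 0 0.028 0; 0 0 0.028 0; 0 0 0.028 0; 0 0 0.028 0")

```text
time: 35.3
tool_pos: [0.5197, -0.1068, 0.0532]
ee_rot: [3.141, -0.0, 0.033]
wrist_force: [0.3, -0.1, -0.1]
width: 0.0703
finger_force: 0.0
```

Emit:
carry_out(motion="0 0 0.005 0; 0 0 0.01 0; 0 0 0.015 0; 0 0 0.02 0; 0 0 0.025 0; 0 0 0.03 0; 0 0 0.03 0; 0 0 0.03 0")

```text
time: 36.1
tool_pos: [0.5198, -0.1068, 0.0486]
ee_rot: [3.141, -0.0, 0.033]
wrist_force: [-0.0, 0.2, 0.1]
width: 0.0699
finger_force: 0.1
```

Emit:
carry_out(motion="0 0 0.008 0; 0 0 0.012 0; 0 0 0.012 0; 0 0 0.012 0; 0 0 0.012 0; 0 0 0.012 0; 0 0 0.012 0; 0 0 0.012 0", grip=-1)

```text
time: 36.9
tool_pos: [0.5207, -0.1067, 0.0485]
ee_rot: [3.141, -0.003, 0.033]
wrist_force: [-1.3, 1.1, 6.1]
width: 0.0595
finger_force: 30.7
```

Gripped at 59.5 mm with the tips just touching the board, so the real tip height is the reported height plus 21.5 mm. I'll lift and carry it to the dock.

Emit:
carry_out(motion="0 0 -0.05 0; 0 0 -0.13 0; 0 0 -0.23 0; 0 0 -0.34 0; 0 -0.06 -0.45 0; 0 -0.15 -0.54 0; 0 -0.26 -0.58 0; 0 -0.4 -0.6 0")

```text
time: 37.7
tool_pos: [0.5184, -0.0462, 0.1388]
ee_rot: [3.141, -0.003, 0.032]
wrist_force: [-0.9, 0.4, -1.3]
width: 0.0595
finger_force: 30.0
```

Emit:
carry_out(motion="-0.02 -0.15 0 0; -0.06 -0.3 0 0; -0.12 -0.46 0 0; -0.2 -0.62 0 0; -0.28 -0.78 0 0; -0.36 -0.92 0 0.01; -0.42 -1 0 0.02; -0.45 -1 0 0.038")

```text
time: 38.5
tool_pos: [0.4443, 0.1031, 0.1376]
ee_rot: [-3.141, -0.0, -0.085]
wrist_force: [-0.4, 0.0, -1.7]
width: 0.0598
finger_force: 30.0
```

Emit:
carry_out(motion="-0.06 -0.12 0 0; -0.13 -0.26 0 0; -0.2 -0.42 0 0; -0.28 -0.58 0 0; -0.36 -0.74 0 0; -0.42 -0.88 0 0; -0.45 -0.97 0 0; -0.45 -1 0 0")

```text
time: 39.3
tool_pos: [0.3903, 0.2578, 0.1375]
ee_rot: [-3.141, -0.0, -0.084]
wrist_force: [-0.2, 0.0, -1.4]
width: 0.0597
finger_force: 30.0
```

Emit:
carry_out(motion="-0.08 -0.14 0 0; -0.18 -0.3 0 0; -0.28 -0.46 0 0; -0.34 -0.575 0.05 0; -0.34 -0.575 0.18 0; -0.34 -0.575 0.32 0; -0.34 -0.575 0.46 0; -0.34 -0.575 0.56 0")

```text
time: 40.1
tool_pos: [0.3474, 0.3459, 0.0516]
ee_rot: [3.14, 0.001, -0.087]
wrist_force: [0.6, -0.2, -1.0]
width: 0.0594
finger_force: 30.0
```

Emit:
carry_out(motion="0 0 0.08 0; 0 0 0.16 0; 0 0 0.22 0; 0 0 0.26 0; 0 0 0.28 0; 0 0 0.28 0; 0 0 0.28 0; 0 0 0.28 0")

```text
time: 40.9
tool_pos: [0.3482, 0.3469, 0.0114]
ee_rot: [-3.141, -0.001, -0.087]
wrist_force: [-0.2, 0.1, -0.6]
width: 0.0596
finger_force: 30.0
```

Run:
```python
from h import *
s=snapshot("side"); hs=cv2.cvtColor(s["image"],cv2.COLOR_RGB2HSV); p,M=tool(); print(p)
m=cv2.inRange(hs,(55,60,40),(95,255,255)); m[:320]=0;m[:,:210]=0;m[430:]=0;m[:,400:]=0
c=max(cv2.findContours(m,cv2.RETR_EXTERNAL,cv2.CHAIN_APPROX_NONE)[0],key=len)
print("green px",cv2.approxPolyDP(c,4,True)[:,0].tolist(),len(c))
z=p[2]+.0215+.008
for a,b in((.088,.03),(.088,-.03),(-.032,-.03),(-.032,.03)):
    q=p+M[:,0]*a+M[:,1]*b; q[2]=z; print(a,b,proj(s,q))
t=snapshot("top"); ht=cv2.cvtColor(t["image"],cv2.COLOR_RGB2HSV)
g=cv2.inRange(ht,(55,60,40),(95,255,255)); 
try: print(rect(t,g,(130,240,240,340),z,"module").round(1).tolist())
except Exception as e: print(e)
```

```text
[0.34821871 0.34682766 0.01139264]
green px [[317, 368], [328, 378], [310, 377], [320, 384], [313, 393], [307, 390], [316, 401], [333, 379]] 113
0.088 0.03 [np.float64(285.7), np.float64(349.5)]
0.088 -0.03 [np.float64(266.9), np.float64(369.9)]
-0.032 -0.03 [np.float64(317.5), np.float64(399.7)]
-0.032 0.03 [np.float64(335.4), np.float64(377.2)]
module ctr [366.9 367.3] size [139.6 118.5] ang 0.4 [130 271] [187 339]
[[296.70001220703125, 426.1000061035156], [297.5, 307.6000061035156], [437.1000061035156, 308.5], [436.29998779296875, 427.1000061035156]]
```

The module's rear corners match the prediction to within 2 px. I'll lower it to just above the apron.

Emit:
carry_out(motion="0 0 0.03 0; 0 0 0.06 0; 0 0 0.08 0; 0 0 0.1 0; 0 0 0.115 0; 0 0 0.125 0; 0 0 0.13 0; 0 0 0.13 0")

```text
time: 41.8
tool_pos: [0.3479, 0.3465, -0.0088]
ee_rot: [3.141, -0.0, -0.087]
wrist_force: [-0.3, -0.1, -2.2]
width: 0.0593
finger_force: 30.0
```

Emit:
carry_out(motion="0 0 0.005 0; 0.015 0 0.005 0; 0.03 0 0.005 0; 0.045 0 0.005 0; 0.06 0 0.005 0; 0.08 0 0.005 0; 0.1 0 0.005 0; 0.12 0 0.005 0")

```text
time: 42.6
tool_pos: [0.366, 0.345, -0.0094]
ee_rot: [-3.142, 0.0, -0.087]
wrist_force: [-0.3, -0.0, 1.2]
width: 0.0593
finger_force: 30.4
```

The front is under the bar without resistance, so I'll slide on.

Emit:
carry_out(motion="0.03 0 0 0; 0.06 0 0 0; 0.09 0 0 0; 0.12 0 0 0; 0.15 0 0 0; 0.18 0 0 0; 0.2 0 0 0; 0.2 0 0 0")

```text
time: 43.4
tool_pos: [0.3956, 0.3447, -0.0092]
ee_rot: [-3.137, 0.001, -0.086]
wrist_force: [-2.0, 5.6, -1.5]
width: 0.0597
finger_force: 30.0
```

Emit:
carry_out(motion="0.02 0 0 0; 0.04 0 0 0; 0.06 0 0 0; 0.08 0 0 0; 0.1 0 0 0; 0.12 0 0 0; 0.13 0 0 0; 0.13 0 0 0")

```text
time: 44.2
tool_pos: [0.4143, 0.3433, -0.0092]
ee_rot: [-3.137, 0.002, -0.086]
wrist_force: [-3.9, 6.1, 1.3]
width: 0.0595
finger_force: 30.5
```

Now 61 mm in, with a light guide contact. I'll release, rise and back off behind the module.

Emit:
carry_out(motion="0 0 0 0; 0 0 0 0; 0 0 -0.05 0; 0 0 -0.15 0; 0 0 -0.25 0; -0.13 0 -0.25 0; -0.26 0 -0.25 0; -0.38 0 -0.25 0", grip=0.6)

```text
time: 45.0
tool_pos: [0.3582, 0.3455, 0.0287]
ee_rot: [-3.141, -0.001, -0.088]
wrist_force: [0.2, -1.2, 0.7]
width: 0.0754
finger_force: 0.0
```

Emit:
carry_out(motion="-0.02 0 0 0; -0.02 0 0 0; -0.02 0 0 0; -0.02 0 0 0; -0.02 0 0 0; -0.02 0 0 0; -0.02 0 0 0; -0.02 0 0 0", grip=-1)

```text
time: 45.8
tool_pos: [0.3554, 0.3458, 0.028]
ee_rot: [3.141, 0.0, -0.087]
wrist_force: [-0.1, -0.8, 0.6]
width: 0.0143
finger_force: 0.0
```

Run:
```python
from h import *
s=snapshot("side"); hs=cv2.cvtColor(s["image"],cv2.COLOR_RGB2HSV); p,M=tool(); print(p)
m=cv2.inRange(hs,(55,60,40),(95,255,255)); m[:320]=0;m[:,:210]=0;m[430:]=0;m[:,400:]=0
for c in cv2.findContours(m,cv2.RETR_EXTERNAL,cv2.CHAIN_APPROX_NONE)[0]:
    if len(c)>12: print("green px",[(q.tolist(),at(s,*q,.02)[:2].tolist()) for q in cv2.approxPolyDP(c,2.5,True)[:,0]])
d=np.array([.9963,-.0854]); mo=np.array([.4413,.340])
for a in(-.057,):
  for b in(.03,-.03): q=mo+d*a+np.array([.0854,.9963])*b; print("expected rear",q.round(4),proj(s,[*q,.02]))
```

```text
[0.35538193 0.34582156 0.02799489]
green px [([269, 369], [0.4462, 0.3532]), ([270, 373], [0.4391, 0.3602]), ([263, 377], [0.4459, 0.3748]), ([289, 391], [0.3839, 0.3773]), ([295, 383], [0.3833, 0.3562]), ([291, 380], [0.3939, 0.3541]), ([285, 384], [0.3992, 0.3676]), ([275, 378], [0.4239, 0.3654]), ([278, 373], [0.4252, 0.3526])]
green px [([259, 343], [0.5014, 0.3083]), ([241, 363], [0.5041, 0.3683])]
expected rear [0.3871 0.3748] [np.float64(288.3), np.float64(389.3)]
expected rear [0.3819 0.315 ] [np.float64(306.4), np.float64(368.0)]
```

The module sits straight, with its rear edge at about (0.383,0.345) and its front 61 mm in, visible behind the bar. The stop is at about 92 mm. I'll lower the closed fingers behind it and push.

Emit:
carry_out(motion="0 -0.01 0.06 0; 0 -0.01 0.14 0; 0 -0.01 0.2 0; 0 -0.01 0.232 0; 0.03 -0.01 0.232 0; 0.06 -0.01 0.232 0; 0.09 -0.01 0.232 0; 0.1 -0.01 0.232 0")

```text
time: 46.65
tool_pos: [0.3715, 0.3463, -0.0062]
ee_rot: [-3.141, -0.001, -0.087]
wrist_force: [0.5, 0.1, 0.5]
width: 0.0008
finger_force: 0.0
```

Emit:
carry_out(motion="0.015 0 0 0; 0.03 0 0 0; 0.045 0 0 0; 0.06 0 0 0; 0.075 0 0 0; 0.09 0 0 0; 0.105 0 0 0; 0.12 0 0 0")

```text
time: 47.45
tool_pos: [0.3884, 0.3445, -0.0068]
ee_rot: [3.142, 0.0, -0.087]
wrist_force: [-2.5, 0.1, 1.7]
width: 0.0002
finger_force: 1.1
```

```bash
cat > gap.py <<'E'
from h import *
d=np.array([.9963,-.0854]); mo=np.array([.4413,.340])
for n,u0,v0,u1,v1 in(("side",215,325,275,375),("top",150,205,205,255)):
    s=snapshot(n); im=s["image"].astype(int)
    print(n,"v: along(mm at z=.020) rgb  on the centre-line offsets")
    for b in(-.018,.018):
        row=[]
        for a in np.arange(.046,.112,.002):
            q=mo+d*a+np.array([.0854,.9963])*b; u,v=proj(s,[*q,.020])
            px=cv2.getRectSubPix(s["image"],(1,1),(float(u),float(v)))[0,0].astype(int); row.append(f"{a*1000:.0f}:{px[0]},{px[1]},{px[2]}")
        print(b," ".join(row))
E
python3 gap.py
```

```text
side v: along(mm at z=.020) rgb  on the centre-line offsets
-0.018 46:34,35,38 48:42,34,36 50:87,27,28 52:114,21,20 54:130,19,14 56:160,34,18 58:180,81,41 60:181,93,47 62:179,95,48 64:176,96,51 66:149,103,59 68:70,111,77 70:51,113,81 72:51,113,83 74:54,113,83 76:75,112,95 78:108,116,117 80:118,119,125 82:118,119,124 84:118,119,125 86:113,114,120 88:84,85,90 90:60,62,65 92:62,63,65 94:65,64,65 96:63,63,64 98:63,63,65 100:63,63,65 102:63,62,64 104:63,63,64 106:64,65,66 108:72,70,73 110:86,85,88
0.018 46:26,26,28 48:27,28,32 50:27,27,32 52:27,29,32 54:29,31,34 56:40,23,25 58:36,22,23 60:18,17,19 62:19,21,22 64:18,16,19 66:24,30,29 68:37,66,51 70:47,101,74 72:50,113,82 74:54,116,86 76:82,108,98 78:110,113,117 80:119,119,125 82:118,118,124 84:118,119,125 86:118,120,125 88:118,119,124 90:112,114,119 92:77,77,81 94:66,66,68 96:65,64,66 98:66,65,67 100:66,65,67 102:64,65,66 104:64,64,64 106:65,65,67 108:93,93,95 110:153,152,156
top v: along(mm at z=.020) rgb  on the centre-line offsets
-0.018 46:124,171,140 48:91,176,144 50:103,168,137 52:169,136,100 54:219,148,93 56:226,152,95 58:225,152,95
[... 163 characters left out ...]
:177,178,183 84:177,178,184 86:178,178,184 88:178,179,185 90:176,177,182 92:154,155,159 94:110,111,114 96:118,118,121 98:167,168,171 100:205,205,209 102:216,216,220 104:215,215,218 106:213,213,216 108:210,211,214 110:204,203,207
0.018 46:109,124,102 48:80,120,101 50:73,118,99 52:74,120,99 54:73,113,95 56:75,116,97 58:76,116,97 60:67,104,87 62:71,103,87 64:76,119,100 66:85,146,119 68:94,166,134 70:97,172,139 72:99,170,139 74:116,164,144 76:154,163,164 78:175,173,181 80:177,177,184 82:176,177,184 84:177,178,184 86:178,179,186 88:179,180,186 90:177,177,184 92:155,155,162 94:119,120,123 96:102,103,106 98:106,105,108 100:103,100,106 102:72,70,76 104:55,53,59 106:52,49,54 108:50,47,53 110:52,48,56
```

The module's front edge reads 76 mm in the top view and the stop's face about 93–94 mm, so the gap is about 17 mm. I'll push 13 mm and then feel in small steps.

Emit:
carry_out(motion="0.012 0 0 0; 0.024 0 0 0; 0.036 0 0 0; 0.048 0 0 0; 0.06 0 0 0; 0.072 0 0 0; 0.08 0 0 0; 0.087 0 0 0")

```text
time: 48.35
tool_pos: [0.4015, 0.3433, -0.0068]
ee_rot: [3.141, -0.0, -0.087]
wrist_force: [-1.0, 0.1, 0.7]
width: 0.0004
finger_force: 0.7
```

```bash
python3 gap.py | tail -3; python3 -c "
from h import *; o=robot.get_obs(); print(o['tool_pos'],o['wrist_force'])"
```

```text
top v: along(mm at z=.020) rgb  on the centre-line offsets
-0.018 46:102,72,68 48:62,115,96 50:91,167,135 52:100,175,142 54:99,173,141 56:101,173,142 58:99,172,141 60:96,173,142 62:107,171,140 64:146,162,125 66:198,150,103 68:225,152,95 70:226,154,95 72:225,153,95 74:227,152,96 76:221,156,104 78:170,165,126 80:115,172,139 82:95,172,141 84:96,172,141 86:109,177,149 88:144,184,168 90:172,178,180 92:156,154,161 94:112,110,113 96:119,119,122 98:169,170,173 100:206,206,209 102:216,217,220 104:215,216,219 106:214,214,218 108:211,212,215 110:203,203,207
0.018 46:245,240,237 48:251,249,247 50:243,240,238 52:233,231,227 54:192,207,195 56:129,177,152 58:82,148,118 60:72,116,97 62:67,99,83 64:72,101,87 66:73,102,89 68:73,108,92 70:70,103,89 72:69,102,88 74:68,102,86 76:64,96,80 78:72,122,100 80:93,166,134 82:96,173,140 84:95,173,139 86:112,174,147 88:151,176,167 90:175,176,181 92:158,157,164 94:120,121,125 96:104,104,107 98:107,106,109 100:103,103,107 102:78,74,80 104:56,51,59 106:48,45,52 108:48,45,52 110:52,48,55
[ 0.40160213  0.34330085 -0.00679953] [-0.71027986  0.1474612   0.03617248]
```

Emit:
carry_out(motion="0.004 0 0 0; 0.008 0 0 0; 0.012 0 0 0; 0.016 0 0 0; 0.02 0 0 0; 0.02 0 0 0; 0.02 0 0 0; 0.02 0 0 0")

```text
time: 49.25
tool_pos: [0.4044, 0.3431, -0.0068]
ee_rot: [3.141, -0.0, -0.087]
wrist_force: [-0.6, 0.6, -0.9]
width: 0.0002
finger_force: 0.2
```

Emit:
carry_out(motion="0.002 0 0 0; 0.004 0 0 0; 0.006 0 0 0; 0.006 0 0 0; 0.006 0 0 0; 0.006 0 0 0; 0.006 0 0 0; 0.006 0 0 0")

```text
time: 50.05
tool_pos: [0.4052, 0.343, -0.0068]
ee_rot: [3.142, -0.0, -0.087]
wrist_force: [-0.3, 0.5, -0.3]
width: 0.0006
finger_force: 0.3
```

Emit:
carry_out(motion="0.002 0 0 0; 0.004 0 0 0; 0.005 0 0 0; 0.005 0 0 0; 0.005 0 0 0; 0.005 0 0 0; 0.005 0 0 0; 0.005 0 0 0")

```text
time: 50.85
tool_pos: [0.406, 0.343, -0.0068]
ee_rot: [3.141, -0.0, -0.087]
wrist_force: [-1.1, 0.3, -0.6]
width: 0.0009
finger_force: 0.3
```

Emit:
carry_out(motion="0.002 0 0 0; 0.004 0 0 0; 0.005 0 0 0; 0.005 0 0 0; 0.005 0 0 0; 0.005 0 0 0; 0.005 0 0 0; 0.005 0 0 0")

```text
time: 51.65
tool_pos: [0.4067, 0.3429, -0.0068]
ee_rot: [3.142, -0.0, -0.087]
wrist_force: [-0.5, 0.1, -0.1]
width: 0.0006
finger_force: 0.3
```

Emit:
carry_out(motion="0.002 0 0 0; 0.004 0 0 0; 0.005 0 0 0; 0.005 0 0 0; 0.005 0 0 0; 0.005 0 0 0; 0.005 0 0 0; 0.005 0 0 0")

```text
time: 52.45
tool_pos: [0.4071, 0.3429, -0.0068]
ee_rot: [3.141, 0.001, -0.087]
wrist_force: [-4.5, 0.5, 0.5]
width: 0.0002
finger_force: 1.8
```

```bash
python3 gap.py | tail -3|sed 's/ 8[46]:/\n&/'
```

```text
top v: along(mm at z=.020) rgb  on the centre-line offsets
-0.018 46:101,64,63 48:48,63,62 50:54,64,62 52:62,92,79 54:86,148,121 56:95,169,138 58:100,173,142 60:99,173,141 62:98,173,141 64:98,174,141 66:95,172,139 68:102,158,126 70:160,135,99 72:224,148,93 74:227,153,94 76:224,152,94 78:226,153,95 80:225,155,102 82:200,162,117
 84:149,169,133 86:106,174,141 88:97,173,141 90:93,163,132 92:71,126,99 94:76,92,85 96:115,115,118 98:171,170,174 100:207,207,210 102:217,217,221 104:216,216,220 106:214,214,217 108:211,212,215 110:202,203,207
0.018 46:246,241,238 48:249,249,246 50:242,241,238 52:244,242,240 54:243,241,240 56:245,242,240 58:238,238,234 60:175,199,183 62:100,169,137 64:79,135,109 66:69,108,91 68:71,105,90 70:71,102,88 72:70,103,88 74:68,103,89 76:64,94,82 78:68,97,85 80:68,95,84 82:70,105,90
 84:85,141,118 86:93,163,134 88:96,171,138 90:96,170,137 92:95,153,127 94:97,124,111 96:104,106,106 98:108,106,111 100:105,103,108 102:72,71,77 104:54,51,57 106:50,47,53 108:50,46,54 110:53,49,57
```

The force has risen to 4.5 N with the green edge meeting the stop's face at 94 mm, and the stop has not moved. I'll back off and rise clear.

Emit:
carry_out(motion="-0.03 0 0 0; -0.1 0 0 0; -0.2 0 0 0; -0.3 0 -0.1 0; -0.3 0 -0.3 0; -0.3 0 -0.5 0; -0.3 0 -0.7 0; -0.3 0 -0.8 0")

```text
time: 53.35
tool_pos: [0.363, 0.3477, 0.1166]
ee_rot: [-3.138, -0.004, -0.086]
wrist_force: [-0.0, 1.0, -0.0]
width: 0.0004
finger_force: 0.0
```

```bash
python3 gap.py | tail -3|sed 's/ 8[46]:/\n&/'|grep -v ' 46:'
python3 - <<'E'
from h import *
o=robot.get_obs(); print(o["time"],o["tool_pos"],o["wrist_force"])
s=snapshot("top"); hsv=cv2.cvtColor(s["image"],cv2.COLOR_RGB2HSV)
y=cv2.inRange(hsv,(24,150,90),(33,255,255)); ys,xs=np.nonzero(y[60:260,270:420]); print("yellow rows",ys.min()+60,ys.max()+60,len(ys))
rect(s,cv2.inRange(s["image"],(165,165,165),(255,255,255)),(460,240,535,312),.016,"sink")
E
```

```text
top v: along(mm at z=.020) rgb  on the centre-line offsets
 84:145,166,129 86:101,169,137 88:91,169,137 90:89,160,128 92:71,124,98 94:74,90,82 96:114,114,117 98:168,167,172 100:203,203,206 102:214,214,217 104:213,214,216 106:211,211,214 108:208,208,211 110:200,200,204
 84:82,137,113 86:92,161,131 88:95,169,138 90:93,167,136 92:92,149,124 94:93,118,106 96:100,101,103 98:104,103,107 100:102,101,106 102:74,73,76 104:54,50,56 106:48,45,52 108:48,45,53 110:50,46,53
53.45 [0.36350906 0.3480519  0.11649051] [ 0.36812566 -0.41367014  0.54592062]
yellow rows 83 101 989
sink ctr [ 432.2 -324. ] size [ 80.  156.3] ang 84.2 [469 240] [510 311]
```

```bash
python3 -c "
from bench import robot
print(robot.close_job())"
```

```text
the job is handed in; nothing more can be done
None
```

I handed the job in at about 53 s: the three cells are in the blue box, the board is back down, the heat sink is in the bin, and the module touches the backstop, which did not move; one wrong-axis move pulled the board handle sideways with about 60 N, and one missed grasp shifted the module 16 mm on the board, both corrected.

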